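# Brace the spares jar in its holder and unscrew the cap

## Task

I need the brass spares: stand the square-footed jar, cap still tight, all the way down in the square recess of the wooden holder so that it cannot turn, then unscrew its tight cap anticlockwise and stop turning once the lugs let go (about a fifth of a turn). Lift the cap straight up and finish while still holding it, level and steady, over the middle of the jar's mouth with a gap of one to three centimetres, the jar staying seated in the recess. Leave everything else on the table where it is.

Things in the scene. Friction and masses are not known exactly. Their poses are not given: they have to be found in the camera images.
- jar_center (a point): white plastic spares jar, loose, 0.2 to 0.4 kg; the only one with a square foot. Origin on its axis, 40 mm above its underside; z up, x and y along the foot's sides. Foot 64 x 64 mm, 22 mm high; above it a round body 50 mm across up to 56 mm, then a neck 40 mm across (49 mm over its three ledges), mouth at 72 mm. Capped, it is 80 mm high and can be lifted by the cap.
- jar: the same jar; origin at the centre of its underside. A sprung black gasket ring in its mouth (top at 77 mm with the cap on, 80 mm without) presses the cap up with about 12 N and makes it tight: turning it takes about 0.2 to 0.5 N m, more than the jar's friction on a table, so that a free-standing jar turns along.
- cap_center (a point): the square-footed jar's round aluminium cap, 58 mm in diameter, 20 mm high, 50 g, finely ribbed, flat top. Origin at its centre, half-way up; 30 mm above jar_center while screwed on. z up. Its x axis starts 0 to 0.2 rad anticlockwise (seen from above) of the jar's x axis.
- cap: the same cap; origin at the centre of its lower rim. Inner lugs sit under the jar's ledges: turned anticlockwise relative to the jar they let go about 1.0 rad from the jar's x axis (no rise before that) and meet a stop at about 1.6 rad. Then it lifts straight off; its lower rim clears the mouth when 12 mm, the raised gasket when 20 mm higher than screwed on.
- cap_mark (a point): a point on the cap's rim, half-way up, 29 mm from its axis along the cap's x axis
- holder_hole0 (a point): centre of the mouth of the square recess, on the holder's top face; z up, x and y along its sides. Recess 70 x 70 mm (3 mm play each side, 3 mm chamfer), 18 mm deep: a seated jar's jar_center is 22 mm above this point. Any of the four quarter turns fits; the jar can turn in it by about 0.1 rad either way.
- holder: wooden holder fixed to the table, 100 mm along x, 170 mm along y, 26 mm high; origin at the centre of its underside. The square recess lies 35 mm to +y of its centre; a smaller round recess (58 mm), not used, lies 45 mm to -y.
- round_jar: bystander: a similar white jar with an aluminium cap but a round foot (66 mm); 80 mm high; origin under its centre
- cup: bystander: white cup, 76 mm across, 85 mm high; origin under its centre
- weight_a: bystander: aluminium chart weight, 54 mm across, 36 mm high; origin under its centre
- weight_b: bystander: the other chart weight, same shape
- eraser: bystander: eraser block, 52 x 24 x 14 mm; origin under its centre
- barometer: bystander: grey barometer case, 120 x 150 x 45 mm; origin under its centre
- ruler: bystander: flat wooden ruler, 300 x 45 x 6 mm with a knob; origin under its centre
Mind the look-alikes: they are no part of the job. Leave any green or turquoise look-alike of the cap alone.

How it is judged:
By the outcome, as a careful person would: the job done as asked, in the order asked, and still so for the second after the job is handed in, while the arm keeps its last pose, push and grip.
It also fails if it takes over 42 s, if anything falls off the work surface, if the arm or the gripper's body presses on something with over 40 N, if the wrist force passes 120 N, or if a joint passes its speed limit or range.

## Robot

A 6-joint arm with a two-finger parallel gripper is mounted at the origin on the work surface. World frame = base frame: x ahead of the robot, y to its left, z up, the work surface at z = 0. Lengths are in m, angles in rad, forces in N, time in s.
With the tool pointing down it reaches from about 0.35 to 0.975 m from the base axis. Payload 4.9 kg.
Tool frame: the origin (TCP) lies midway between the tips of the shut fingers; the grasp point (between the pads) lies 19 mm behind it; z points along the fingers, y is the direction in which the jaws open and shut (so a half turn about z gives the same grasp; the last joint's range is limited). The gripper opens to 85 mm and grips with 20 to 120 N. Pads are 22 mm wide; open, the fingers measure 114 mm over their backs; the gripper's body (76 mm by 85 mm) begins 54 mm behind the grasp point. The pads swing forward as they close: fully open they stand 13 mm farther back than shut.
Start: joints at [-1.226, 0.053, 1.613, -0, 1.476, -0.119], TCP at [0.28, -0.559, 0.231] pointing down, gripper open.
Joint ranges: [-3.01, 3.01], [-1.01, 2.22], [0.06, 2.58], [-1.02, 4.17], [0.09, 2.62], [-3.14, 3.14]. Speed limits (rad/s): [2.57, 2.57, 3.14, 3.14, 3.14, 3.14].

## Interface

Orientations are given as a unit quaternion [w, x, y, z].
In Python, from plant import state, grab_frame, camera_info, job_done, cut_out gives the robot as it stands.
- The arm moves only by the tool step_arm, never from a script. Its argument "moves" is a list of rows, each a list of 7 numbers: the shift along the tool's x, y, z in m, then the turn, a rotation vector about the tool's x, y, z in rad, then the finger opening in m, from 0 to 0.0854. A call has 1 to 8 rows; each row shifts and turns the commanded pose from where the row before left it, along the tool's axes as they then stand; what a row does not reach is not made up. A row lasts 1/10 s, in which the tool goes at most 50 mm and 8.59 degrees, less where a joint would pass 70% of its speed; a pose out of reach is approached as far as the arm can. A call is refused whole if a number of a shift passes 0.05 or a number of a turn 0.15, either way. A call with a gripper value outside its range is refused whole. The fingers move at their own pace and stop on an object; the grip force is fixed at half the most. Time passes only in rows, so rows that do not move let the fingers close. It gives the time, the measured TCP pose, the force and the opening at its end, in the units of the state.
- state(): the state, without advancing time (a new reading comes with each control period).
- grab_frame(name): name is "side" or "top"; returns (picture, depth): 420x560x3 uint8, red, green, blue; 420x560 float32, m along the optical axis (not along the pixel's ray), 0 where there is no reading.
- camera_info(name): a dict with "intrinsics" (3x3 intrinsics, pixels), "world_from_camera" (4x4, takes a point from camera to world coordinates). Camera axes: x right, y down, z forward; pixel columns grow to the right and rows downward; lengths in m; the calibration is good to about 2 mm. A picture is of the moment at which its call begins. camera_info takes no time and is no camera call.
- job_done(): hands the job in, once; it reports no verdict.
Trained networks look in the newest picture that a camera, given by its name, has taken for a name from the list of things; names that differ only in an ending like _2 or _b are one class to them, and where a whole thing is asked for, a point or a joint stands for the part that bears it (a point fixed in the world has none). Each returns a list of dicts, best first, with "conf" (0 to 1); they miss things now and then, are a little off and sometimes report something else, mostly with a low value. They report only what shows in the picture. A call takes as long as a camera call. They do not tell look-alikes from the thing itself.
- cut_out(camera, query): "mask" (420x560 bool, what is visible of it) and "point" ([column, row] in pixels, amid what is visible of it).
The state is a dict: "time": time; "joint_pos": joint angles; "joint_vel": joint speeds; "joint_efforts": joint torques, N m; "tool_pos": TCP position; "tool_rot": TCP orientation; "contact_force": force on the tool from outside, world axes, zero at the start; "ft_torque": the same for the moment, N m; "gripper_width": opening from 0.0 (shut) to 1.0 (fully open).
Only numpy, scipy, OpenCV 4.12 (cv2) and the standard library are available. Lean on these libraries where they do the work, as an engineer would, in place of code of your own. Each camera call takes 0.05 s, during which the arm holds its last target.

## Working session

There is one attempt and no reset: what is moved stays moved. The work goes in short steps, Python scripts to look and compute and a tool call to move; the robot and the scene stay as the last step left them, time stands still between calls to the robot, and variables do not carry over. Pictures are saved under pics/ and viewed, and the job is handed in when it is done.

Besides the shell and the picture viewer there is one more tool, called by a JSON object that holds its "op" and its "data". step_arm: Moves the arm, as the interface text tells. Its arguments: {"type":"object","properties":{"moves":{"type":"array"}},"required":["moves"]}

```bash
ls; mkdir -p pics; cat > h.py <<'E'
import numpy as np, cv2
from plant import state, grab_frame, camera_info, job_done, cut_out
def grab(n,f=None):
    im,d=grab_frame(n)
    if f: cv2.imwrite('pics/'+f,im[:,:,::-1]); np.savez('pics/'+f+'.npz',im=im,d=d)
    return im,d
def cloud(n,d):
    c=camera_info(n);K=np.array(c['intrinsics']);T=np.array(c['world_from_camera'])
    v,u=np.mgrid[:d.shape[0],:d.shape[1]]
    P=np.stack([(u-K[0,2])/K[0,0]*d,(v-K[1,2])/K[1,1]*d,d],-1)
    return P@T[:3,:3].T+T[:3,3]
E
python3 - <<'E'
from h import *
for n in ['side','top']:
    grab(n,n+'0.png'); c=camera_info(n); print(np.round(c['intrinsics'],1).tolist(),np.round(c['world_from_camera'],3).tolist())
print(state())
E
```

```text
pics
[[419.7, 0.0, 282.4], [0.0, 419.7, 204.0], [0.0, 0.0, 1.0]] [[-0.942, -0.205, 0.266, 0.276], [-0.336, 0.574, -0.746, 0.825], [0.0, -0.792, -0.61, 0.768], [0.0, 0.0, 0.0, 1.0]]
[[409.4, 0.0, 275.6], [0.0, 409.4, 216.2], [0.0, 0.0, 1.0]] [[0.007, -0.998, 0.065, 0.501], [-1.0, -0.008, -0.007, -0.041], [0.007, -0.065, -0.998, 0.981], [0.0, 0.0, 0.0, 1.0]]
{'time': 0.1, 'joint_pos': array([-1.22602689e+00,  5.32989433e-02,  1.61417865e+00, -1.18215114e-05,
        1.47597738e+00, -1.19039048e-01]), 'joint_vel': array([ 0.00084393, -0.00068009, -0.00264864,  0.00159071, -0.0010606 ,
       -0.00046862]), 'joint_efforts': array([-3.72502745e-04, -3.94902992e+01, -3.71364141e+01, -1.16494130e-04,
        3.92574730e-03, -4.86295676e-06]), 'tool_pos': array([ 0.279381  , -0.55844676,  0.23016781]), 'tool_rot': array([-9.24568796e-04,  9.73229953e-01,  2.29831658e-01, -1.10718360e-04]), 'contact_force': array([ 0.28800855, -0.21578649,  0.61077589]), 'ft_torque': array([-0.01093323, -0.0004192 ,  0.02176125]), 'gripper_width': 1.000877831797238}
```

View pics/side0.png

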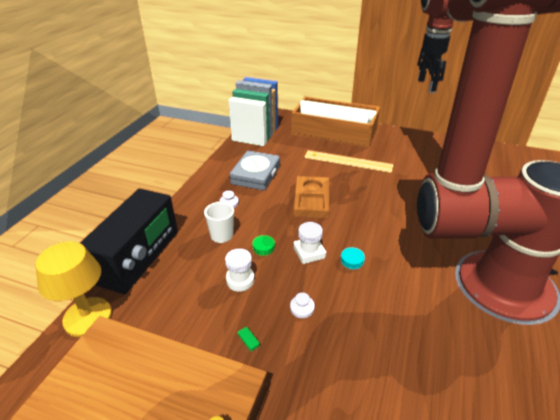

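View pics/top0.png

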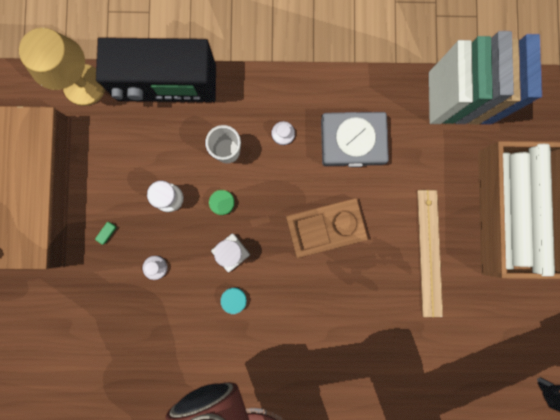

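The top picture shows two capped white jars, at (231,252) and (165,196). The foot at (231,252) looks square with corners showing, and side (310,242) agrees; (165,196) is round. The green (221,203) and turquoise (233,301) caps are decoys. The holder is at (327,228) with its square recess near (312,232). I'll confirm the jar in a crop and measure.

```bash
python3 - <<'E'
from h import *
T=np.load('pics/top0.png.npz');S=np.load('pics/side0.png.npz')
a=cv2.resize(T['im'][185:320,195:375],None,fx=4,fy=4,interpolation=cv2.INTER_CUBIC)
b=cv2.resize(S['im'][165:295,215:375],None,fx=4,fy=4,interpolation=cv2.INTER_CUBIC)
cv2.imwrite('pics/ct.png',a[:,:,::-1]);cv2.imwrite('pics/cs.png',b[:,:,::-1])
for n,Z in (('top',T),('side',S)):
    P=cloud(n,Z['d']); ok=Z['d']>0
    def box(x0,x1,y0,y1,z0,z1): return P[ok&(P[...,0]>x0)&(P[...,0]<x1)&(P[...,1]>y0)&(P[...,1]<y1)&(P[...,2]>z0)&(P[...,2]<z1)]
    u,v=(231,252) if n=='top' else (311,230)
    print(n,'jar px',P[v,u])
    c=P[v,u]
    q=box(c[0]-.06,c[0]+.06,c[1]-.06,c[1]+.06,.070,.09); print('cap top',len(q),np.median(q[:,2]), cv2.minEnclosingCircle(q[:,:2].astype(np.float32)),q.mean(0))
    q=box(c[0]-.06,c[0]+.06,c[1]-.06,c[1]+.06,.014,.03); print('foot top',len(q),cv2.minAreaRect(q[:,:2].astype(np.float32)),np.median(q[:,2]))
    q=box(.35,.65,-.3,-.05,.018,.032); print('holder',len(q),cv2.minAreaRect(q[:,:2].astype(np.float32)),np.median(q[:,2]))
    np.save('pics/hold_'+n,q)
    q=box(.35,.65,-.3,-.05,.003,.014); print('floor',len(q),np.round(q.mean(0),4) if len(q) else 0, np.median(q[:,2]) if len(q) else 0)
    if n=='top': print('table', np.median(box(.3,.4,-.2,-.1,-.02,.02)[:,2]))
E
```

```text
top jar px [0.48039851 0.04955254 0.08072051]
cap top 555 0.07984123027560108 ((0.47756022214889526, 0.0582101047039032), 0.02946632169187069) [0.47732906 0.05769479 0.07977431]
foot top 213 ((0.4773162603378296, 0.058251313865184784), (0.06406371295452118, 0.06409621238708496), 39.09705352783203) 0.021542661306669597
holder 1770 ((0.5368257761001587, -0.16670721769332886), (0.09994710236787796, 0.17052966356277466), 14.847940444946289) 0.025531707691722028
floor 1624 [ 0.5271 -0.1624  0.0071] 0.007320923979508787
table -0.00047806090533408785
side jar px [0.47264378 0.06364493 0.08408239]
cap top 349 0.08042240965753755 ((0.4779875576496124, 0.0580751895904541), 0.031365882605314255) [0.47520917 0.0615459  0.07972302]
foot top 262 ((0.4764433205127716, 0.05783236026763916), (0.0636197030544281, 0.06743936240673065), 40.04069519042969) 0.0223588161023891
holder 760 ((0.5365889072418213, -0.16666901111602783), (0.09870106726884842, 0.17797544598579407), 14.808085441589355) 0.026402882920659954
floor 806 [ 0.5125 -0.1616  0.007 ] 0.007235805390017724
```

View pics/ct.png

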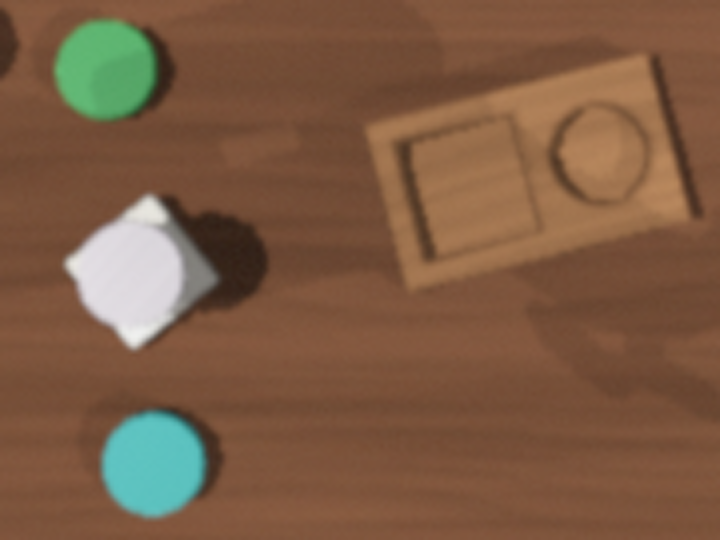

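View pics/cs.png

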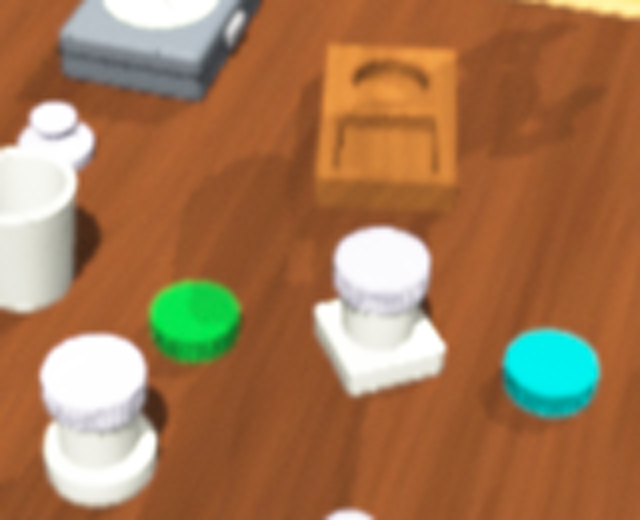

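The crops confirm it: the jar at top (231,252) has the square foot (64 x 64 mm measured) and an aluminium cap. Its cap centre is about (0.4775, 0.058) and its foot yaw about 39.5°. The recess centre is about (0.528, -0.133) with the holder at 14.85°, so the jar needs turning by -24.7°. Next I move above the jar.

{"op": "step_arm", "data": {"moves": [[0.0283, -0.0289, 0.003, 0, 0, 0, 0.085], [0.0283, -0.0289, 0.003, 0, 0, 0, 0.085], [0.0283, -0.0289, 0.003, 0, 0, 0, 0.085], [0.0283, -0.0289, 0.003, 0, 0, 0, 0.085], [0.0283, -0.0289, 0.003, 0, 0, 0, 0.085], [0.0283, -0.0289, 0.003, 0, 0, 0, 0.085], [0.0283, -0.0289, 0.003, 0, 0, 0, 0.085], [0.0283, -0.0289, 0.003, 0, 0, 0, 0.085]]}}

```text
time: 0.9
tool_pos: [0.3786, -0.2491, 0.2067]
tool_rot: [-0.0, 0.973, 0.23, -0.0]
contact_force: [1.2, 0.1, 0.1]
gripper_width: 0.998
```

{"op": "step_arm", "data": {"moves": [[0.0283, -0.0289, 0.003, 0, 0, 0, 0.085], [0.0283, -0.0289, 0.003, 0, 0, 0, 0.085], [0.0283, -0.0289, 0.003, 0, 0, 0, 0.085], [0.0283, -0.0289, 0.003, 0, 0, 0, 0.085], [0.0283, -0.0289, 0.003, 0, 0, 0, 0.085], [0.0283, -0.0289, 0.003, 0, 0, 0, 0.085], [0.0283, -0.0289, 0.003, 0, 0, 0, 0.085], [0.0283, -0.0289, 0.003, 0, 0, 0, 0.085]]}}

```text
time: 1.7
tool_pos: [0.4776, 0.0589, 0.1828]
tool_rot: [0.0, 0.973, 0.23, -0.0]
contact_force: [0.1, -1.1, -0.2]
gripper_width: 0.993
```

```bash
cat >> h.py <<'E'
from scipy.spatial.transform import Rotation as R
def rep(target=None,yaw=None):
    s=state();q=s['tool_rot'];r=R.from_quat([q[1],q[2],q[3],q[0]]);M=r.as_matrix()
    ps=np.arctan2(M[1,0],M[0,0])
    print('t',round(s['time'],2),'pos',np.round(s['tool_pos'],4),'yawdeg',round(np.degrees(ps),2),'zax',np.round(M[:,2],4),'F',np.round(s['contact_force'],1),'M',np.round(s['ft_torque'],2),'w',round(s['gripper_width'],3),'j6',round(s['joint_pos'][5],2))
    if target is not None:
        print('delta tool',np.round(M.T@(np.array(target)-s['tool_pos']),4))
        if yaw is None: yaw=np.degrees(ps)
        a=np.radians(yaw);D=np.array([[np.cos(a),np.sin(a),0],[np.sin(a),-np.cos(a),0],[0,0,-1]])
        print('rotvec tool',np.round(R.from_matrix(M.T@D).as_rotvec(),4))
    return s
E
python3 -c "
from h import *
rep([.4775,.058,.046])"
```

```text
t 1.7 pos [0.4776 0.0589 0.1828] yawdeg 26.59 zax [-3.e-04 -1.e-04 -1.e+00] F [ 0.1 -1.1 -0.2] M [-0.03  0.01  0.04] w 0.993 j6 1.07
delta tool [-0.0005  0.0008  0.1368]
rotvec tool [-0.      0.0003 -0.    ]
```

{"op": "step_arm", "data": {"moves": [[0, 0, 0.03, 0, 0, 0, 0.085], [0, 0.001, 0.03, 0, 0, 0, 0.085], [0, 0, 0.03, 0, 0, 0, 0.085], [0, 0, 0.025, 0, 0, 0, 0.085], [0, 0, 0.022, 0, 0, 0, 0.085], [0, 0, 0, 0, 0, 0, 0.085]]}}

```text
time: 2.3
tool_pos: [0.4746, 0.0564, 0.0424]
tool_rot: [-0.001, 0.973, 0.23, -0.004]
contact_force: [-0.7, 0.3, -0.7]
gripper_width: 0.997
```

```bash
python3 -c "
from h import *
rep([.4775,.058,.046])
for n in ['side','top']: grab(n,n+'1.png')
S=cv2.imread('pics/side1.png')[150:290,230:390];T=cv2.imread('pics/top1.png')[190:310,150:310]
cv2.imwrite('pics/c1.png',np.hstack([cv2.resize(S,(400,350)),cv2.resize(T,(400,300))[:300] if 0 else cv2.resize(T,(400,350))]))"
```

```text
t 2.3 pos [0.4746 0.0564 0.0424] yawdeg 26.58 zax [-8.2e-03  3.0e-04 -1.0e+00] F [-0.7  0.3 -0.7] M [ 0.02  0.   -0.05] w 0.997 j6 1.07
delta tool [ 0.0033 -0.0002 -0.0036]
rotvec tool [-0.004   0.0072 -0.    ]
```

View pics/c1.png

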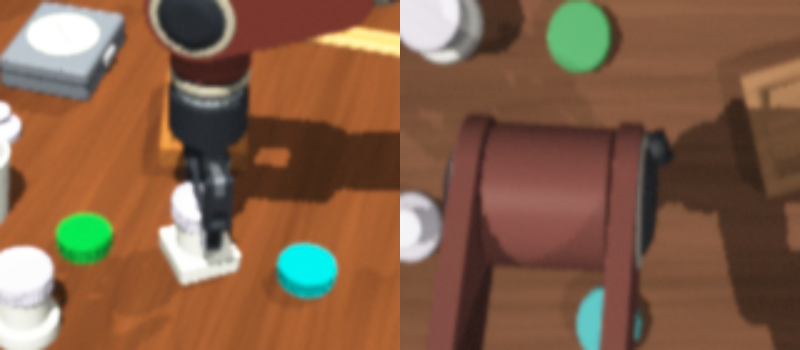

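The side view shows the open fingers straddling the cap at (205,205) with no contact. I let it settle and close.

{"op": "step_arm", "data": {"moves": [[0, 0, 0, 0, 0, 0, 0.085], [0, 0, 0, 0, 0, 0, 0.085]]}}

```text
time: 2.6
tool_pos: [0.4794, 0.0562, 0.048]
tool_rot: [0.0, 0.973, 0.23, 0.001]
contact_force: [-0.0, -0.3, 0.9]
gripper_width: 1.0
```

```bash
python3 -c "
from h import *
rep([.4775,.058,.046])"
```

```text
t 2.6 pos [0.4794 0.0562 0.048 ] yawdeg 26.57 zax [ 3.e-03 -1.e-04 -1.e+00] F [-0.  -0.3  0.9] M [-0.01  0.02  0.01] w 1.0 j6 1.07
delta tool [-0.0009 -0.0025  0.002 ]
rotvec tool [ 0.0015 -0.0027 -0.    ]
```

{"op": "step_arm", "data": {"moves": [[-0.001, -0.002, 0.001, 0, 0, 0, 0.085], [0, 0, 0, 0, 0, 0, 0.085], [0, 0, 0, 0, 0, 0, 0.06], [0, 0, 0, 0, 0, 0, 0.05], [0, 0, 0, 0, 0, 0, 0.04], [0, 0, 0, 0, 0, 0, 0.03], [0, 0, 0, 0, 0, 0, 0.03], [0, 0, 0, 0, 0, 0, 0.03]]}}

```text
time: 3.4
tool_pos: [0.4767, 0.0574, 0.0457]
tool_rot: [0.0, 0.973, 0.23, 0.0]
contact_force: [0.5, -1.8, 4.5]
gripper_width: 0.66
```

```bash
python3 -c "
from h import *
rep([.4775,.058,.046])"
```

```text
t 3.4 pos [0.4767 0.0574 0.0457] yawdeg 26.58 zax [ 6.e-04 -5.e-04 -1.e+00] F [ 0.5 -1.8  4.5] M [-0.24  0.24  0.01] w 0.66 j6 1.07
delta tool [ 0.001  -0.0002 -0.0003]
rotvec tool [ 0.0007 -0.0003 -0.    ]
```

Gripped at about 56-58 mm opening. I lift and check.

{"op": "step_arm", "data": {"moves": [[0, 0, -0.005, 0, 0, 0, 0.03], [0, 0, -0.012, 0, 0, 0, 0.03], [0, 0, -0.018, 0, 0, 0, 0.03], [0, 0, -0.018, 0, 0, 0, 0.03], [0, 0, -0.012, 0, 0, 0, 0.03], [0, 0, -0.005, 0, 0, 0, 0.03], [0, 0, 0, 0, 0, 0, 0.03]]}}

```text
time: 4.1
tool_pos: [0.4766, 0.0577, 0.1159]
tool_rot: [0.0, 0.973, 0.23, 0.001]
contact_force: [1.4, 0.3, -4.3]
gripper_width: 0.658
```

```bash
python3 -c "
from h import *
rep([.528,-.133,.116],26.58-24.7)
for n in ['side']: grab(n,n+'2.png')
S=cv2.imread('pics/side2.png')[130:290,220:400]
cv2.imwrite('pics/c2.png',cv2.resize(S,None,fx=4,fy=4)[:600])"
```

```text
t 4.1 pos [0.4766 0.0577 0.1159] yawdeg 26.58 zax [ 1.2e-03  1.0e-04 -1.0e+00] F [ 1.4  0.3 -4.3] M [-0.   -0.01  0.02] w 0.658 j6 1.07
delta tool [-0.0394  0.1935 -0.    ]
rotvec tool [ 2.000e-04 -1.200e-03  4.311e-01]
```

View pics/c2.png

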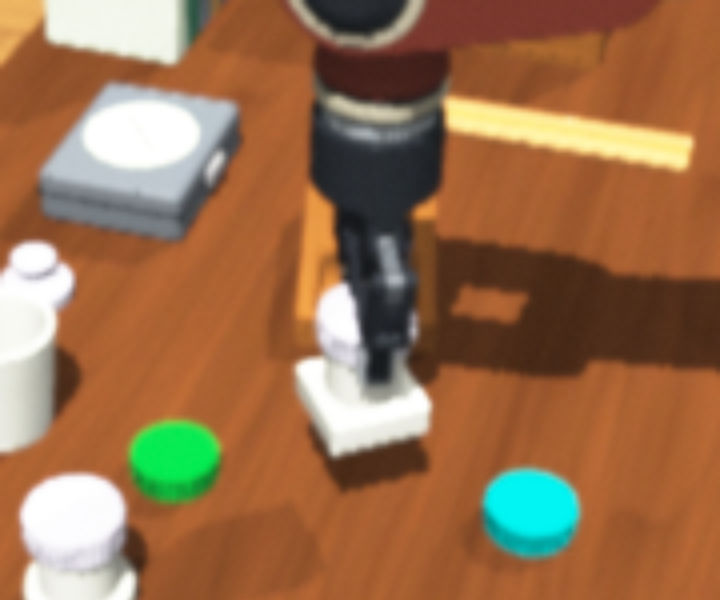

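The jar came up level with the cap (foot at crop (362,405), 70 mm up). I carry it over the recess and turn it by -0.43 rad.

{"op": "step_arm", "data": {"moves": [[-0.004, 0.018, 0, 0, 0, 0, 0.03], [-0.006, 0.03, 0, 0, 0, 0, 0.03], [-0.008, 0.04, 0, 0, 0, 0, 0.03], [-0.008, 0.04, 0, 0, 0, 0, 0.03], [-0.008, 0.035, 0, 0, 0, 0, 0.03], [-0.004, 0.02, 0, 0, 0, 0, 0.03], [-0.002, 0.01, 0, 0, 0, 0, 0.03]]}}

```text
time: 4.85
tool_pos: [0.5264, -0.1344, 0.1139]
tool_rot: [-0.001, 0.973, 0.229, -0.001]
contact_force: [-0.2, 0.9, -4.2]
gripper_width: 0.658
```

{"op": "step_arm", "data": {"moves": [[0, 0, 0, 0, 0, 0.06, 0.03], [0, 0, 0, 0, 0, 0.12, 0.03], [0, 0, 0, 0, 0, 0.12, 0.03], [0, 0, 0, 0, 0, 0.09, 0.03], [0, 0, 0, 0, 0, 0.041, 0.03], [0, 0, 0, 0, 0, 0, 0.03], [0, 0, 0, 0, 0, 0, 0.03]]}}

```text
time: 5.55
tool_pos: [0.5265, -0.1322, 0.1146]
tool_rot: [-0.0, 1.0, 0.017, -0.001]
contact_force: [-0.4, 1.2, -2.9]
gripper_width: 0.66
```

```bash
python3 - <<'E'
from h import *
rep([.527,-.133,.0625],26.58-24.7)
for n in ['side','top']: 
    im,d=grab(n,n+'3.png');P=cloud(n,d)
    m=(d>0)&(abs(P[...,0]-.528)<.06)&(abs(P[...,1]+.133)<.06)
    white=(im.min(-1)>110)&(im.max(-1).astype(int)-im.min(-1)<40)
    for z0,z1 in ((.055,.073),(.083,.097)):
        mm=m&(P[...,2]>z0)&(P[...,2]<z1); print(n,z0,mm.sum(),(mm&white).sum())
        q=P[mm&white]
        if len(q)>10: print(cv2.minAreaRect(q[:,:2].astype(np.float32)),np.median(q[:,2]),q[:,2].max())
S=cv2.imread('pics/side3.png')[120:240,250:390];T=cv2.imread('pics/top3.png')[170:290,250:390]
cv2.imwrite('pics/c3.png',np.hstack([cv2.resize(S,(400,343)),cv2.resize(T,(400,343))]))
E
```

```text
t 5.55 pos [ 0.5265 -0.1322  0.1146] yawdeg 1.97 zax [-1.2e-03  7.0e-04 -1.0e+00] F [-0.4  1.2 -2.9] M [0.03 0.01 0.  ] w 0.66 j6 1.15
delta tool [0.0006 0.0009 0.0521]
rotvec tool [-0.0008  0.0012  0.0016]
side 0.055 14 13
((0.5145711302757263, -0.10383922606706619), (0.047782447189092636, 0.004315514117479324), 15.63185977935791) 0.07141942013314995 0.07271358102101333
side 0.083 186 181
((0.5267454385757446, -0.12891463935375214), (0.06162638962268829, 0.06510714441537857), 15.778206825256348) 0.09116245362629671 0.09681871538952225
top 0.055 0 0
top 0.083 41 40
((0.49693503975868225, -0.11507711559534073), (0.013040553778409958, 0.019547730684280396), 0.4569104015827179) 0.09051003493809828 0.09338218616167338
```

View pics/c3.png

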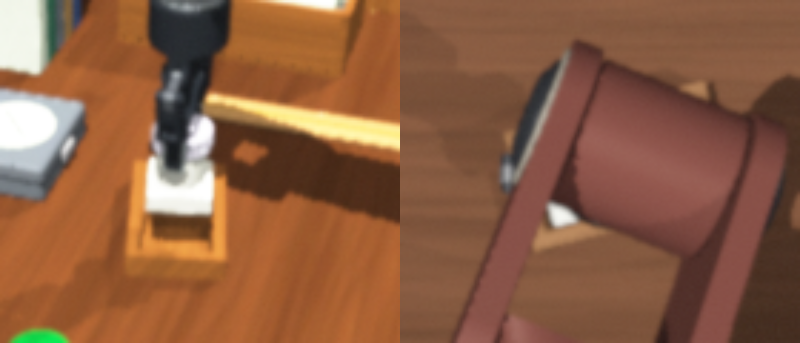

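Side view: the foot is aligned with the recess, yaw ≈15.7° against 14.85° for the holder. I lower to just above it, then creep while watching force.

{"op": "step_arm", "data": {"moves": [[0, 0.0015, 0.008, 0, 0, 0.01, 0.03], [0, 0, 0.012, 0, 0, 0, 0.03], [0, 0, 0.012, 0, 0, 0, 0.03], [0, 0, 0.006, 0, 0, 0, 0.03], [0, 0, 0, 0, 0, 0, 0.03]]}}

```text
time: 6.15
tool_pos: [0.5256, -0.1338, 0.075]
tool_rot: [-0.001, 1.0, 0.011, -0.002]
contact_force: [0.3, 0.6, -3.9]
gripper_width: 0.66
```

```bash
python3 - <<'E'
from h import *
rep([.527,-.1335,.0537])
im,d=grab('side','side4.png');P=cloud('side',d)
S=cv2.imread('pics/side4.png')[140:230,270:370]
cv2.imwrite('pics/c4.png',cv2.resize(S,(600,540),interpolation=cv2.INTER_CUBIC))
m=(d>0)&(abs(P[...,0]-.528)<.06)&(abs(P[...,1]+.133)<.06)
white=(im.min(-1)>110)&(im.max(-1).astype(int)-im.min(-1)<40)
q=P[m&white&(P[...,2]>.043)&(P[...,2]<.058)]
print(cv2.minAreaRect(q[:,:2].astype(np.float32)),np.median(q[:,2]))
E
```

```text
t 6.15 pos [ 0.5256 -0.1338  0.075 ] yawdeg 1.31 zax [-0.0037  0.0016 -1.    ] F [ 0.3  0.6 -3.9] M [-0.03  0.04  0.05] w 0.66 j6 1.16
delta tool [ 0.0015 -0.0003  0.0213]
rotvec tool [-0.0016  0.0036 -0.    ]
((0.5241276025772095, -0.130943164229393), (0.06589636951684952, 0.06158657371997833), 9.757198333740234) 0.051787232117855186
```

View pics/c4.png

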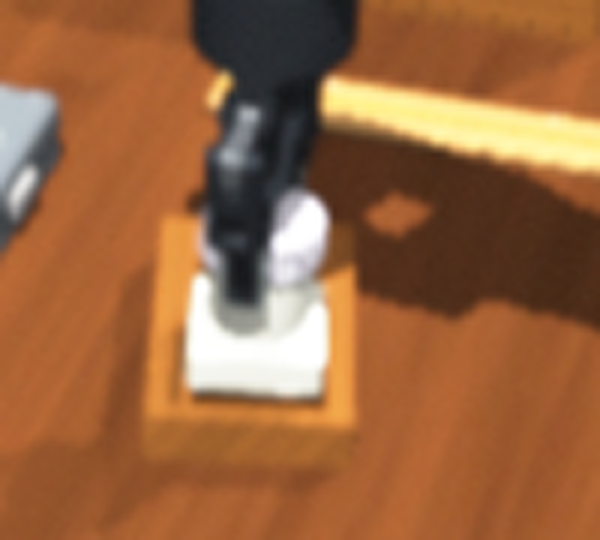

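The foot (190–325 in the crop) sits over the recess with similar gaps on both sides. Creeping down.

{"op": "step_arm", "data": {"moves": [[0.001, 0, 0.004, 0, 0, 0, 0.03], [0, 0, 0.004, 0, 0, 0, 0.03], [0, 0, 0.004, 0, 0, 0, 0.03], [0, 0, 0, 0, 0, 0, 0.03]]}}

```text
time: 6.6
tool_pos: [0.5275, -0.1342, 0.0646]
tool_rot: [-0.0, 1.0, 0.011, -0.001]
contact_force: [-0.5, 0.2, -3.2]
gripper_width: 0.659
```

```bash
python3 -c "
from h import *
rep([.527,-.1335,.0537])"
```

```text
t 6.6 pos [ 0.5275 -0.1342  0.0646] yawdeg 1.31 zax [-1.2e-03  5.0e-04 -1.0e+00] F [-0.5  0.2 -3.2] M [-0.   -0.02 -0.  ] w 0.659 j6 1.16
delta tool [-0.0005 -0.0007  0.0109]
rotvec tool [-0.0005  0.0011 -0.    ]
```

Entered (foot bottom about 19 mm, below the 26 mm top) without any contact force. Continuing.

{"op": "step_arm", "data": {"moves": [[0, 0, 0.004, 0, 0, 0, 0.03], [0, 0, 0.004, 0, 0, 0, 0.03], [0, 0, 0.002, 0, 0, 0, 0.03], [0, 0, 0, 0, 0, 0, 0.03]]}}

```text
time: 7.0
tool_pos: [0.5276, -0.1342, 0.0547]
tool_rot: [-0.0, 1.0, 0.011, -0.0]
contact_force: [0.7, 0.1, -3.6]
gripper_width: 0.656
```

```bash
python3 -c "
from h import *
rep([.527,-.1335,.0537])"
```

```text
t 7.0 pos [ 0.5276 -0.1342  0.0547] yawdeg 1.31 zax [-9.e-04  4.e-04 -1.e+00] F [ 0.7  0.1 -3.6] M [ 0.04  0.03 -0.04] w 0.656 j6 1.16
delta tool [-0.0006 -0.0008  0.001 ]
rotvec tool [-0.0004  0.0009 -0.    ]
```

{"op": "step_arm", "data": {"moves": [[0, 0, 0.001, 0, 0, 0, 0.03], [0, 0, 0.0005, 0, 0, 0, 0.03], [0, 0, 0, 0, 0, 0, 0.03]]}}

```text
time: 7.3
tool_pos: [0.5281, -0.1344, 0.054]
tool_rot: [0.0, 1.0, 0.011, 0.0]
contact_force: [0.0, 0.2, -2.5]
gripper_width: 0.66
```

```bash
python3 -c "
from h import *
rep([.527,-.1335,.0537])"
```

```text
t 7.3 pos [ 0.5281 -0.1344  0.054 ] yawdeg 1.3 zax [ 3.e-04 -1.e-04 -1.e+00] F [ 0.   0.2 -2.5] M [-0.04  0.02 -0.04] w 0.66 j6 1.16
delta tool [-0.0011 -0.001   0.0003]
rotvec tool [ 0.0001 -0.0003 -0.    ]
```

{"op": "step_arm", "data": {"moves": [[0, 0, 0.001, 0, 0, 0, 0.03], [0, 0, 0.0005, 0, 0, 0, 0.03], [0, 0, 0, 0, 0, 0, 0.03]]}}

```text
time: 7.6
tool_pos: [0.5286, -0.1348, 0.0537]
tool_rot: [0.0, 1.0, 0.011, 0.0]
contact_force: [-3.7, -0.3, 4.9]
gripper_width: 0.658
```

```bash
python3 - <<'E'
from h import *
rep([.527,-.1335,.0537])
E
```

```text
t 7.6 pos [ 0.5286 -0.1348  0.0537] yawdeg 1.31 zax [ 9.e-04 -7.e-04 -1.e+00] F [-3.7 -0.3  4.9] M [0.1  0.47 0.06] w 0.658 j6 1.16
delta tool [-0.0015 -0.0014 -0.    ]
rotvec tool [ 0.0007 -0.0009 -0.    ]
```

Contact at TCP z 0.0537, exactly the expected seated height. A quick look, then I turn.

```bash
python3 - <<'E'
from h import *
im,d=grab('side','side5.png');P=cloud('side',d)
S=cv2.imread('pics/side5.png')[140:230,270:370]
cv2.imwrite('pics/c5.png',cv2.resize(S,(600,540),interpolation=cv2.INTER_CUBIC))
m=(d>0)&(abs(P[...,0]-.528)<.06)&(abs(P[...,1]+.133)<.06)
white=(im.min(-1)>110)&(im.max(-1).astype(int)-im.min(-1)<40)
q=P[m&white&(P[...,2]>.022)&(P[...,2]<.037)]
print(cv2.minAreaRect(q[:,:2].astype(np.float32)),np.median(q[:,2]))
E
```

```text
((0.5272759795188904, -0.1309461146593094), (0.0717344582080841, 0.06651373207569122), 4.04443359375) 0.030253175467260307
```

View pics/c5.png

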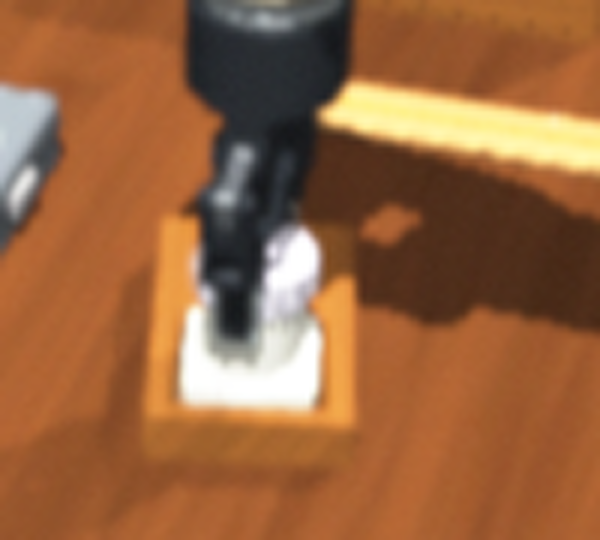

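{"op": "step_arm", "data": {"moves": [[0, 0, 0, 0, 0, -0.05, 0.03], [0, 0, 0, 0, 0, -0.1, 0.03], [0, 0, 0, 0, 0, -0.1, 0.03], [0, 0, 0, 0, 0, -0.1, 0.03], [0, 0, 0, 0, 0, -0.05, 0.03]]}}

```text
time: 8.15
tool_pos: [0.5294, -0.1347, 0.0537]
tool_rot: [0.001, 0.978, 0.211, 0.002]
contact_force: [0.5, -1.0, 3.7]
gripper_width: 0.657
```

```bash
python3 - <<'E'
from h import *
rep([.527,-.1335,.0537])
E
```

```text
t 8.15 pos [ 0.5294 -0.1347  0.0537] yawdeg 24.35 zax [ 3.3e-03 -6.0e-04 -1.0e+00] F [ 0.5 -1.   3.7] M [ 0.2   0.1  -0.09] w 0.657 j6 0.76
delta tool [-0.0017 -0.0021  0.    ]
rotvec tool [ 0.0019 -0.0027 -0.    ]
```

The jar is seated: foot top at 0.030, and the foot is sunk within the recess walls (180–320, 405 in the crop). I continue turning and watch the moment.

{"op": "step_arm", "data": {"moves": [[0, 0, 0, 0, 0, -0.1, 0.03], [0, 0, 0, 0, 0, -0.1, 0.03]]}}

```text
time: 8.35
tool_pos: [0.5293, -0.1347, 0.0537]
tool_rot: [0.001, 0.951, 0.308, 0.001]
contact_force: [-0.8, -0.8, 2.9]
gripper_width: 0.653
```

```bash
python3 - <<'E'
from h import *
s=rep([.527,-.1335,.0537]); print(s['joint_efforts'])
im,d=grab('side','side6.png');P=cloud('side',d)
S=cv2.imread('pics/side6.png')[140:230,270:370]
cv2.imwrite('pics/c6.png',cv2.resize(S,(600,540),interpolation=cv2.INTER_CUBIC))
E
```

```text
t 8.35 pos [ 0.5293 -0.1347  0.0537] yawdeg 35.88 zax [ 3.e-03 -6.e-04 -1.e+00] F [-0.8 -0.8  2.9] M [ 0.11  0.14 -0.11] w 0.653 j6 0.56
delta tool [-0.0012 -0.0024 -0.    ]
rotvec tool [ 0.0023 -0.0021 -0.    ]
[  0.21546892 -32.62599707 -30.59430242  -0.1078867   -0.1575121
   0.70274133]
```

View pics/c6.png

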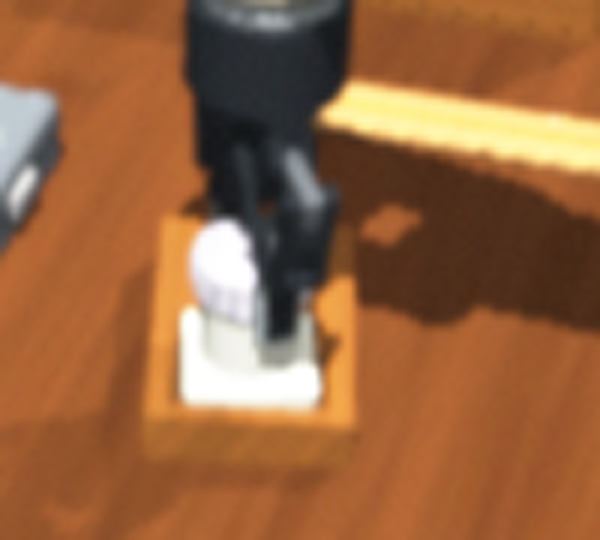

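{"op": "step_arm", "data": {"moves": [[0, 0, 0, 0, 0, -0.1, 0.03], [0, 0, 0, 0, 0, -0.1, 0.03]]}}

```text
time: 8.6
tool_pos: [0.5293, -0.1348, 0.0538]
tool_rot: [0.001, 0.916, 0.401, 0.001]
contact_force: [-0.2, -0.5, 6.0]
gripper_width: 0.657
```

```bash
python3 - <<'E'
from h import *
s=rep(); print(s['joint_efforts'][5])
E
```

```text
t 8.6 pos [ 0.5293 -0.1348  0.0538] yawdeg 47.25 zax [ 3.e-03 -8.e-04 -1.e+00] F [-0.2 -0.5  6. ] M [ 0.11  0.16 -0.13] w 0.657 j6 0.36
0.7192312739789486
```

{"op": "step_arm", "data": {"moves": [[0, 0, 0, 0, 0, -0.06, 0.03]]}}

```text
time: 8.7
tool_pos: [0.5294, -0.1349, 0.0539]
tool_rot: [0.001, 0.904, 0.428, 0.001]
contact_force: [-0.1, 0.6, 5.9]
gripper_width: 0.656
```

```bash
python3 - <<'E'
from h import *
s=rep(); print(s['joint_efforts'][5])
E
```

```text
t 8.7 pos [ 0.5294 -0.1349  0.0539] yawdeg 50.63 zax [ 3.3e-03 -9.0e-04 -1.0e+00] F [-0.1  0.6  5.9] M [ 0.12  0.14 -0.12] w 0.656 j6 0.3
0.2437375858426094
```

{"op": "step_arm", "data": {"moves": [[0, 0, 0, 0, 0, -0.06, 0.03]]}}

```text
time: 8.8
tool_pos: [0.5297, -0.1349, 0.0544]
tool_rot: [0.001, 0.891, 0.454, 0.001]
contact_force: [-1.3, 1.9, 10.1]
gripper_width: 0.655
```

```bash
python3 - <<'E'
from h import *
s=rep(); print(s['joint_efforts'][5])
E
```

```text
t 8.8 pos [ 0.5297 -0.1349  0.0544] yawdeg 54.04 zax [ 0.0036 -0.001  -1.    ] F [-1.3  1.9 10.1] M [ 0.13  0.26 -0.02] w 0.655 j6 0.24
0.45339329168200493
```

The signs of release show at 0.92 rad: Fz jumps to 10 N, z rises and the moment drops to about 0. I stop turning and settle.

{"op": "step_arm", "data": {"moves": [[0, 0, 0, 0, 0, 0, 0.03], [0, 0, 0, 0, 0, 0, 0.03]]}}

```text
time: 9.0
tool_pos: [0.5297, -0.1349, 0.0548]
tool_rot: [0.001, 0.891, 0.453, 0.001]
contact_force: [-1.3, 0.6, 8.3]
gripper_width: 0.656
```

```bash
python3 - <<'E'
from h import *
s=rep(); print(s['joint_efforts'][5])
E
```

```text
t 9.0 pos [ 0.5297 -0.1349  0.0548] yawdeg 53.93 zax [ 0.0036 -0.0012 -1.    ] F [-1.3  0.6  8.3] M [0.16 0.35 0.05] w 0.656 j6 0.24
0.02163504541385919
```

{"op": "step_arm", "data": {"moves": [[0, 0, -0.002, 0, 0, 0, 0.03], [0, 0, -0.002, 0, 0, 0, 0.03], [0, 0, 0, 0, 0, 0, 0.03]]}}

```text
time: 9.3
tool_pos: [0.5287, -0.1346, 0.0568]
tool_rot: [0.001, 0.891, 0.454, 0.001]
contact_force: [2.5, 0.1, 1.1]
gripper_width: 0.655
```

```bash
python3 - <<'E'
from h import *
s=rep([.529,-.1345,.0537+.032])
E
```

```text
t 9.3 pos [ 0.5287 -0.1346  0.0568] yawdeg 53.96 zax [ 2.1e-03 -8.0e-04 -1.0e+00] F [2.5 0.1 1.1] M [-0.07 -0.27  0.03] w 0.655 j6 0.24
delta tool [ 0.0003  0.0002 -0.0289]
rotvec tool [ 0.0022 -0.0006 -0.    ]
```

{"op": "step_arm", "data": {"moves": [[0, 0, -0.003, 0, 0, 0, 0.03], [0, 0, -0.003, 0, 0, 0, 0.03], [0, 0, 0, 0, 0, 0, 0.03]]}}

```text
time: 9.6
tool_pos: [0.5279, -0.1345, 0.0624]
tool_rot: [0.0, 0.891, 0.454, -0.0]
contact_force: [0.3, -0.6, -0.3]
gripper_width: 0.657
```

```bash
python3 - <<'E'
from h import *
s=rep([.529,-.1345,.0537+.032])
im,d=grab('side','side7.png')
S=cv2.imread('pics/side7.png')[140:230,270:370]
cv2.imwrite('pics/c7.png',cv2.resize(S,(600,540),interpolation=cv2.INTER_CUBIC))
E
```

```text
t 9.6 pos [ 0.5279 -0.1345  0.0624] yawdeg 54.01 zax [-1.e-04 -3.e-04 -1.e+00] F [ 0.3 -0.6 -0.3] M [-0.13 -0.07 -0.01] w 0.657 j6 0.24
delta tool [ 0.0006  0.0009 -0.0233]
rotvec tool [0.0001 0.0003 0.    ]
```

View pics/c7.png

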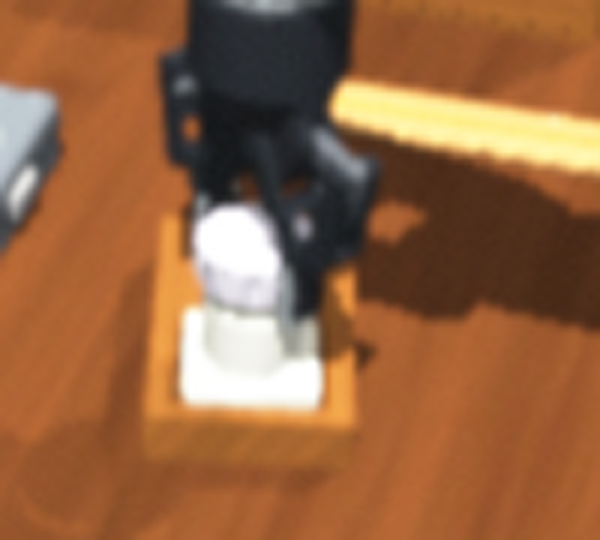

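The jar stays seated (foot at (180–320, 405), unchanged), the cap is rising, and Fz ≈ 0, so only the cap is carried. I lift to 34 mm of total rise, a gap of about 22 mm over the mouth.

{"op": "step_arm", "data": {"moves": [[0, 0, -0.004, 0, 0, 0, 0.03], [0, 0, -0.006, 0, 0, 0, 0.03], [0, 0, -0.006, 0, 0, 0, 0.03], [0, 0, -0.005, 0, 0, 0, 0.03], [0, 0, -0.004, 0, 0, 0, 0.03], [0, 0, 0, 0, 0, 0, 0.03], [0, 0, 0, 0, 0, 0, 0.03], [0, 0, 0, 0, 0, 0, 0.03]]}}

```text
time: 10.45
tool_pos: [0.5277, -0.1343, 0.087]
tool_rot: [-0.0, 0.891, 0.454, -0.0]
contact_force: [-0.5, -0.1, -1.5]
gripper_width: 0.654
```

```bash
python3 - <<'E'
from h import *
s=rep([.529,-.1345,.0877])
im,d=grab('side','side8.png');P=cloud('side',d)
S=cv2.imread('pics/side8.png')[130:230,265:375]
cv2.imwrite('pics/c8.png',cv2.resize(S,(660,600),interpolation=cv2.INTER_CUBIC))
m=(d>0)&(abs(P[...,0]-.528)<.06)&(abs(P[...,1]+.133)<.06)
white=(im.min(-1)>110)&(im.max(-1).astype(int)-im.min(-1)<40)
q=P[m&white&(P[...,2]>.026)&(P[...,2]<.037)]
print('foot',cv2.minAreaRect(q[:,:2].astype(np.float32)),np.median(q[:,2]))
q=P[m&white&(P[...,2]>.117)&(P[...,2]<.13)]
print('captop',len(q),cv2.minEnclosingCircle(q[:,:2].astype(np.float32)),np.median(q[:,2]))
q=P[m&white&(P[...,2]>.035)&(P[...,2]<.06)]
print('body x range',q[:,0].min(),q[:,0].max(),'max y',q[:,1].max())
E
```

```text
t 10.45 pos [ 0.5277 -0.1343  0.087 ] yawdeg 54.02 zax [-6.e-04  2.e-04 -1.e+00] F [-0.5 -0.1 -1.5] M [0.02 0.06 0.  ] w 0.654 j6 0.24
delta tool [ 0.0006  0.0012 -0.0007]
rotvec tool [-0.0006  0.0001 -0.    ]
foot ((0.5266042947769165, -0.12881171703338623), (0.06273072212934494, 0.07381641864776611), 15.559489250183105) 0.030503307281169345
captop 158 ((0.5315132141113281, -0.12542641162872314), 0.03511762619018555) 0.12219610638795408
body x range 0.5026283254134601 0.5476720600092171 max y -0.10715029998537062
```

View pics/c8.png

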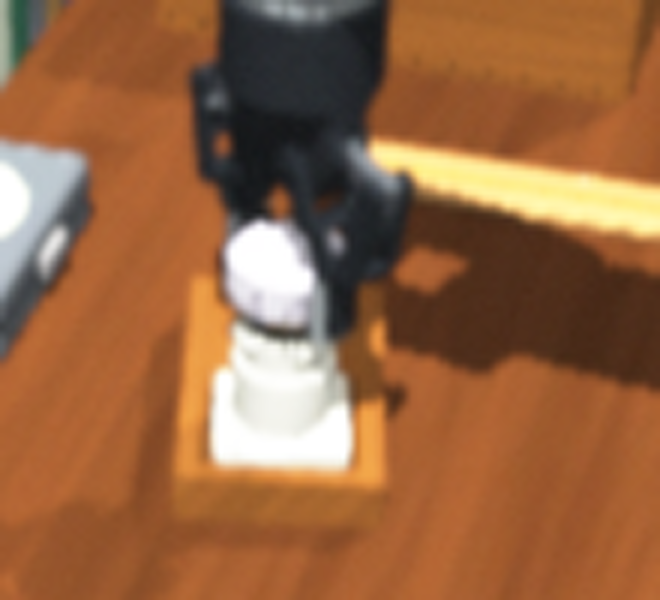

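The cap hangs level above the neck. Its top is at 0.122 (expected 0.121), a gap of about 21 mm over the mouth, and the foot top at 0.0305 shows the jar still seated. Lateral offset is under about 2 mm. Now one last still row and a steadiness check, then I hand in.

{"op": "step_arm", "data": {"moves": [[0, 0, 0, 0, 0, 0, 0.03], [0, 0, 0, 0, 0, 0, 0.03], [0, 0, 0, 0, 0, 0, 0.03]]}}

```text
time: 10.8
tool_pos: [0.5279, -0.1343, 0.0872]
tool_rot: [-0.0, 0.891, 0.454, -0.0]
contact_force: [-0.9, 0.4, -0.4]
gripper_width: 0.658
```

```bash
python3 - <<'E'
from h import *
s=rep(); print(np.abs(s['joint_vel']).max())
if s['gripper_width']>.6: print(job_done())
E
```

```text
t 10.8 pos [ 0.5279 -0.1343  0.0872] yawdeg 54.02 zax [-2.e-04  1.e-04 -1.e+00] F [-0.9  0.4 -0.4] M [-0.01  0.02 -0.02] w 0.658 j6 0.24
0.0018639306198473388
the job is handed in; nothing more can be done
None
```

The square-footed jar is seated in the holder's square recess, and the arm is holding its cap about 21 mm above the mouth. I handed the job in at 10.8 s.

- **Seating:** I lifted the jar by its cap and turned it 24.7° or so to match the holder. It reached the bottom of the recess at the expected height, with the foot top measured at 0.030 m.
- **Unscrewing:** I turned the cap 0.92 rad anticlockwise and stopped when the lugs let go. The upward force rose to about 10 N, the cap rose 1 mm, and the turning moment fell to zero.
- **Last checks:** The arm was still, the tool was level, and the grip was steady. The jar was still seated, and the force showed only the cap's small weight.
- **Disagreement:** My estimates of how well the cap is centred over the mouth differed by 1 to 2 mm in direction, though all were within about 2 mm, so I made no further correction.
- **Not checked:** I did not take a last overhead picture of the other things on the table. I saw no contact with any of them in the pictures I took.

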